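Find the rocking box cover and snap it home

TASK

One of the four square covers on the button boxes in the tray is not snapped on and rocks; they look alike, so press down lightly near the edge of one cover after another until you find the one that tips under your finger. Then press that cover down in its middle until it has snapped fully home and lies level and firm, and take the hand away. Only press: do not pull a cover up, and leave the tin, the thread spool and the tape measure beside the tray alone.

Things in the scene. Friction and masses are not known exactly. Their poses are not given: they have to be found in the camera images.
- tray: wooden organiser tray, 196x196 mm, walls 30 mm high, fixed. Origin: centre of its underside, on the desk; x, y along its sides, z up. Four white boxes are let into its bed, 2 by 2, centres at +-44 mm in the tray's x and y, each under a grey cover, 8 mm apart.
- cover_1_top (a point): centre of the top face of one of four identical grey plastic covers: 80x80 mm, 6 mm plate, 11 mm skirt below it, small round snap cap in the middle. x, y along its sides (parallel to the tray's), z up out of the cover. The top is 40 to 44 mm above the desk. Any of covers 1 to 4 may be in any place. Three are snapped on and rigid, one is loose.
- cover_2_top (a point): same point and axes on the second cover. The loose cover is propped on its central snap with 4 mm of air under it: pressed near an edge (25 mm or more from its middle) with 1 to 6 N it tips about its middle, about 0.12 rad, till that edge stops on its box 4 to 5 mm lower; released, it springs back level. A snapped-on cover does not give.
- cover_3_top (a point): same point and axes on the third cover. Seating the loose cover: pressed in its middle it goes straight down 4 mm against a steady friction of 10 N (12 to 20 N does it; less than 8 N does not), stops on its box, stays there and no longer rocks.
- cover_4_top (a point): same point and axes on the fourth cover. The boxes are let in to slightly different depths, so the height of a cover does not tell which one is loose, and in the end the four tops need not be level with one another.
- tin: closed round button tin, 63 mm across, 32 mm high, loose on the desk between the robot and the tray; bystander. Origin: centre of its underside.
- spool: thread spool standing upright, 32 mm across, 44 mm high, loose to the right of the tray; bystander. Origin: centre of its underside.
- measure: rolled tape measure, 49x50x16 mm, loose beyond the tray; bystander. Origin: centre of its underside.

How it is judged:
By the outcome, as a careful person would: the job done as asked, in the order asked, and still so for the second after the job is handed in, with the robot touching nothing.
It also fails if it takes over 58 s, if anything falls off the work surface, if the arm or the gripper's body presses on something with over 40 N, if the wrist force passes 120 N, or if a joint passes its speed limit or range.

ROBOT

A 6-joint arm with a two-finger parallel gripper is mounted at the origin on a cart in front of the work surface, level with it; the furniture and walls round the work are solid. World frame = base frame: x ahead of the robot, y to its left, z up, the work surface at z = 0. Lengths are in mm, angles in rad, forces in N, time in s.
With the tool pointing down it reaches from about 400 to 925 mm from the base axis. Payload 12.5 kg.
Tool frame: the origin (TCP) lies midway between the tips of the shut fingers; the grasp point (between the pads) lies 19 mm behind it (env.tcp_to_grasp is the distance from the TCP to the grasp point, in mm); z points along the fingers, y is the line along which they close (so a half turn about z gives the same grasp; the last joint's range is limited). The gripper opens to 95 mm and grips with 3 to 60 N. Pads are 20 mm wide; open, the fingers measure 119 mm over their backs; the gripper's body (75 mm by 180 mm) begins 59 mm behind the grasp point.
Start: joints at [-1.372, 0.491, 1.559, -0, 1.092, -0.106], TCP at [187.587, -596.205, 187.861] pointing down, gripper open.
Joint ranges: [-3.1, 3.1], [-0.84, 2.19], [0.05, 2.79], [-1.13, 4.28], [0.06, 2.93], [-2.69, 2.69]. Speed limits (rad/s): [2.22, 2.22, 2.79, 3.14, 3.14, 3.14].

INTERFACE

Orientations are given as [roll, pitch, yaw] about the fixed x, y, z axes, in that order (R = Rz(yaw) Ry(pitch) Rx(roll)).
In Python, from cell import env gives the robot as it stands. The module is installed in compiled form; this text tells all that it offers.
- The arm moves only by the tool step_arm, never from a script. Its argument "plan" is a list that holds one entry, the list of rows, each a list of 5 numbers: the shift along the tool's x, y, z in mm, then the turn about the tool's z in degrees, then the opening, from -1 (shut) to 1 (fully open). A call has 1 to 8 rows; each row is the pose to reach, as a shift and turn from the pose commanded when the call began, along the tool's axes at that moment; what a row does not reach only later rows make up. A row lasts 1/12 s, in which the tool goes at most 41.7 mm and 7.16 degrees, less where a joint would pass 70% of its speed; a pose out of reach is approached as far as the arm can. A call with a gripper value outside its range is refused whole. The fingers move at their own pace and stop on an object; the grip force is fixed at half the most. Time passes only in rows, so rows that repeat a pose let the fingers close. It gives the time, the measured TCP pose, the force, the opening and the grip force at its end, in the units of the state.
- env.state(): the state, without advancing time (a new reading comes with each control period).
- env.read_camera(name): name is "scene" or "top" or "wrist"; returns the picture (384x512x3 uint8, blue, green, red); there is no depth.
- env.get_calibration(name): a dict with "K" (3x3 intrinsics, pixels), "extrinsics" (4x4, takes a point from world to camera coordinates). Camera axes: x right, y up, looking along -z (the intrinsics and any distortion apply to the point x, -y, -z); pixel columns grow to the right and rows downward; lengths in mm; the calibration is good to about 2 mm. A picture is of the moment at which its call begins: read the wrist's pose just before it. get_calibration takes no time and is no camera call; for the wrist camera it gives the pose at the moment of the call.
- env.job_done(): hands the job in; it is judged then, once.
The state is a dict: "t": time; "joints": joint angles; "qvel": joint speeds; "tau": joint torques, N m; "eef_pos": TCP position; "tcp_rot": TCP orientation; "ft_force": force on the tool from outside, world axes, zero at the start; "moment": the same for the moment, N m; "opening": opening from 0.0 (shut) to 1.0 (fully open); "grip_force": force on a finger pad.
Only numpy, scipy, OpenCV 4.12 (cv2) and the standard library are available. Lean on these libraries where they do the work, as an engineer would, in place of code of your own. Each camera call takes 0.05 s, during which the arm holds its last target. There are 200 camera calls.

## Working session

There is one attempt and no reset: what is moved stays moved. The work goes in short steps, Python scripts to look and compute and a tool call to move; the robot and the scene stay as the last step left them, time stands still between calls to the robot, and variables do not carry over. Pictures are saved under pics/ and viewed, at most 10 in all, crops included, and the job is handed in when it is done.

Besides the shell and the picture viewer there is one more tool, called after "Call:" in YAML: its name, and indented under it one key for each argument. step_arm: Moves the arm, as the interface text tells. Its arguments: {"type":"object","properties":{"plan":{"type":"array"}},"required":["plan"]}

```bash
mkdir -p pics
python3 - <<'E'
from cell import env
import cv2,numpy as np
s=env.state();print(s)
a=env.read_camera("top");b=env.read_camera("scene")
cv2.imwrite("pics/top.png",a);cv2.imwrite("pics/scene.png",b)
for n in("top","scene"):
    c=env.get_calibration(n);print(n,c)
E
```

```text
{'t': 0.0, 'joints': array([-1.37160004e+00,  4.91557212e-01,  1.55947612e+00,  2.14726999e-05,
        1.09170730e+00, -1.05544286e-01]), 'qvel': array([-0.0001193 , -0.00071671, -0.00100147, -0.00242384, -0.00088578,
       -0.00012541]), 'tau': array([ 2.40628091e-03, -6.12644219e+01, -2.58186275e+01,  6.93086162e-02,
        4.81946196e-02, -1.34072525e-04]), 'eef_pos': array([ 187.53135169, -595.89884738,  187.25404609]), 'tcp_rot': array([-3.14045307e+00, -1.39875911e-04,  3.04730586e-01]), 'ft_force': array([-0.11332472, -0.58975412,  0.11861892]), 'moment': array([ 0.00176873, -0.01735285, -0.0388272 ]), 'grip_force': 0.0, 'opening': 1.0005043974841514}
top {'K': array([[378.17043642,   0.        , 259.90387058],
       [  0.        , 378.17043642, 191.86166508],
       [  0.        ,   0.        ,   1.        ]]), 'extrinsics': array([[-2.11163486e-02, -9.99725348e-01, -1.01650993e-02,
         2.38618634e+02],
       [ 9.79959174e-01, -2.27110656e-02,  1.97899531e-01,
        -5.03521232e+02],
       [-1.98076037e-01, -5.78246684e-03,  9.80169601e-01,
        -8.22999145e+02],
       [ 0.00000000e+00,  0.00000000e+00,  0.00000000e+00,
         1.00000000e+00]])}
scene {'K': array([[425.99491543,   0.        , 257.72742352],
       [  0.        , 425.99491543, 200.03508983],
       [  0.        ,   0.        ,   1.        ]]), 'extrinsics': array([[ 8.78943998e-01, -4.76853100e-01,  8.28065463e-03,
        -3.69012166e+02],
       [ 4.20126280e-01,  7.82368234e-01,  4.59775874e-01,
        -4.34713538e+02],
       [-2.25724072e-01, -4.00638324e-01,  8.87996383e-01,
        -7.73521736e+02],
       [ 0.00000000e+00,  0.00000000e+00,  0.00000000e+00,
         1.00000000e+00]])}
```

View pics/top.png

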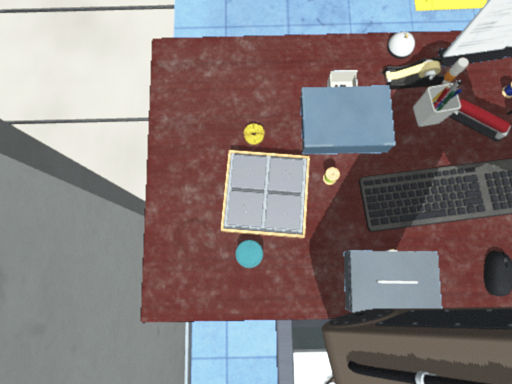

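View pics/scene.png

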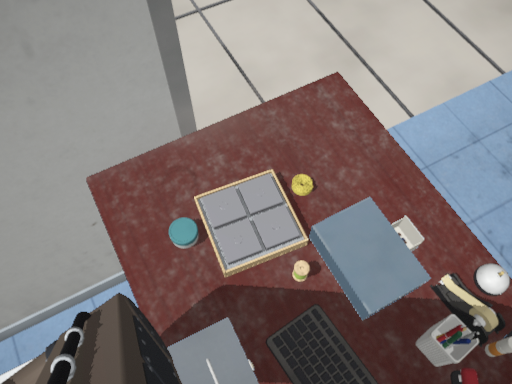

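The top view shows the tray with corners near (229,151), (310,155), (305,237) and (222,231). The tin is at (249,254), the spool at (331,176) and the measure at (254,133); a blue-grey box stands at (348,120). The scene view agrees.

```bash
cat > h.py <<'E'
from cell import env
import cv2,numpy as np
def ray(n,u,v,z,c=None):
    c=c or env.get_calibration(n);K=c["K"];E=c["extrinsics"];R=E[:3,:3];t=E[:3,3]
    d=np.array([(u-K[0,2])/K[0,0],-(v-K[1,2])/K[1,1],-1.]);d=R.T@d;o=-R.T@t
    return (o+d*(z-o[2])/d[2])
E
python3 - <<'E'
from h import *
for n,roi in(("top",(140,245,210,320)),("scene",(160,280,185,315))):
    a=cv2.imread(f"pics/{n}.png").astype(int)
    sub=a[roi[0]:roi[1],roi[2]:roi[3]]
    b,g,r=sub[...,0],sub[...,1],sub[...,2]
    m=((abs(b-r)<30)&(g>110)).astype(np.uint8)
    m=cv2.morphologyEx(m,cv2.MORPH_OPEN,np.ones((5,5)))
    k,l,st,ce=cv2.connectedComponentsWithStats(m)
    print(n)
    for i in range(1,k):
        if st[i,4]>100:
            u,v=ce[i]+[roi[2],roi[0]];print(st[i],round(u,1),round(v,1),ray(n,u,v,42).round(1))
    m=cv2.morphologyEx(m,cv2.MORPH_CLOSE,np.ones((11,11)))
    r=cv2.minAreaRect(np.argwhere(m)[:,::-1].astype(np.float32))
    for p in cv2.boxPoints(r): print(p,ray(n,p[0]+roi[2],p[1]+roi[0],42).round(1))
for nm,p,q in(("tin",(249,254),(183,233)),("spool",(331,176),(301,271)),("meas",(254,133),(302,185))): print(nm,ray("top",*p,30),ray("scene",*q,30))
# blue box corner top (302,88),(303,150 top edge) top; scene (311,236),(368,200)
for z in(0,50,100,150): print(z,ray("top",303,148,z).round(),ray("scene",312,238,z).round(),ray("top",302,88,z).round(),ray("scene",368,200,z).round())
E
```

```text
top
[  14   13   83   81 5889] 265.5 193.4 [506.7 214.4  42. ]
[13.235291 87.94118 ] [428.1 313.4  42. ]
[19.05294  12.311764] [608.8 299.2  42. ]
[97.6647   18.358818] [589.2 112.2  42. ]
[91.84705  93.988235] [410.2 133.8  42. ]
scene
[  14   14  102   91 5527] 247.9 218.0 [507.6 207.9  42. ]
[11.812161 38.430935] [429.5 304.9  42. ]
[90.11934   7.667408] [624.2 292.3  42. ]
[117.94142  78.48729] [589.  109.3  42. ]
[ 39.634247 109.25081 ] [410.9 127.6  42. ]
tin [368.14539457 255.63703831  30.        ] [368.65158711 248.10879068  30.        ]
spool [547.70781342  57.11009608  30.        ] [550.96858929  52.17915066  30.        ]
meas [660.33851598 238.88820726  30.        ] [660.04241221 228.10668713  30.        ]
0 [629. 117.   0.] [620. 113.   0.] [791. 113.   0.] [788. 133.  -0.]
50 [613. 123.  50.] [604.  99.  50.] [766. 119.  50.] [762. 117.  50.]
100 [596. 129. 100.] [588.  84. 100.] [741. 125. 100.] [737. 101. 100.]
150 [580. 135. 150.] [572.  70. 150.] [716. 131. 150.] [711.  86. 150.]
```

Call:
step_arm:
  plan:
    - [[340,-308,0,23,1],[340,-308,0,23,-1],[340,-308,0,23,-1],[340,-308,0,23,-1],[340,-308,0,23,-1],[340,-308,0,23,-1],[340,-308,0,23,-1],[340,-308,0,23,-1]]

```text
t: 0.77
eef_pos: [356.5, -306.7, 187.8]
tcp_rot: [-3.142, 0.0, -0.097]
ft_force: [0.9, -0.7, 1.1]
opening: 0.567
grip_force: 0.0
```

Call:
step_arm:
  plan:
    - [[94,-518,0,0,-1],[94,-518,0,0,-1],[94,-518,0,0,-1],[94,-518,0,0,-1],[94,-518,0,0,-1],[94,-518,0,0,-1],[94,-518,0,0,-1],[94,-518,0,0,-1]]

```text
t: 1.43
eef_pos: [446.9, 14.2, 187.8]
tcp_rot: [3.141, 0.0, -0.097]
ft_force: [0.7, -0.2, 0.1]
opening: 0.022
grip_force: 0.0
```

Call:
step_arm:
  plan:
    - [[30,-192,0,0,-1],[30,-192,0,0,-1],[30,-192,0,0,-1],[30,-192,0,0,-1],[30,-192,0,0,-1],[30,-192,0,0,-1],[30,-192,0,0,-1]]

```text
t: 2.02
eef_pos: [495.0, 201.4, 187.2]
tcp_rot: [3.141, 0.001, -0.094]
ft_force: [0.1, -0.2, 0.1]
opening: 0.003
grip_force: 0.0
```

Run:
```python
from h import *
s=env.state();print(s['t'],s['eef_pos'],s['tcp_rot'],s['joints'],s['ft_force'],s['opening'])
c=env.get_calibration("wrist");a=env.read_camera("wrist");cv2.imwrite("pics/w1.png",a)
np.savez("w1.npz",K=c["K"],extrinsics=c["extrinsics"])
```

```text
2.0167 [494.99941943 201.37337752 187.17710422] [ 3.14106344e+00  9.60022719e-04 -9.40503188e-02] [ 2.62826004e-01  3.63835474e-01  1.78059027e+00 -1.90933396e-04
  9.98251326e-01  1.92777593e+00] [ 0.05695704 -0.22366424  0.07837876] 0.003195033894097704
```

View pics/w1.png

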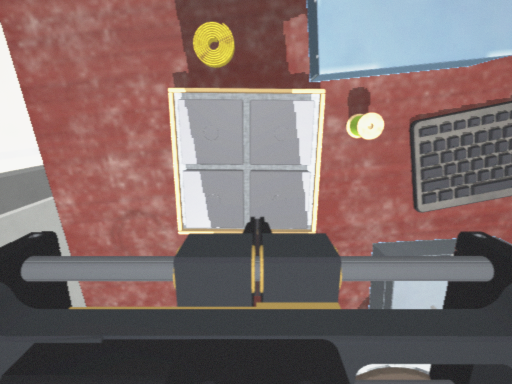

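The wrist view shows the tray's outer rim corners at about (169,90), (325,90), (316,234) and (179,234), and the gaps between covers crossing at (247,167). The gripper tip is near (257,222).

Run:
```python
from h import *
c=dict(np.load("w1.npz"))
P=[ray("w",*p,30,c)[:2] for p in((169,89),(326,89),(316.5,235),(178.5,235))]
P=np.array(P);print(P.round(1),P.mean(0))
print([np.linalg.norm(P[i]-P[(i+1)%4]).round(1) for i in range(4)])
for i in range(4): d=P[(i+1)%4]-P[i];print(np.degrees(np.arctan2(d[1],d[0])).round(2))
print("cross",ray("w",247,167,40,c))
for p in((175,94),(319,94)):print(p,ray("w",*p,42,c))
print("gap ends",ray("w",247.5,98,36,c),ray("w",246.5,225,36,c),ray("w",182,167,36,c),ray("w",313,167,36,c))
print("tcp check",ray("w",257,222,187,c))
```

```text
[[616.7 298.9]
 [598.5 105.4]
 [404.5 124.2]
 [422.9 320.1]] [510.6458081  212.14306343]
[np.float64(194.4), np.float64(195.0), np.float64(196.8), np.float64(195.0)]
-95.36
174.47
84.64
-6.24
cross [512.45423025 212.26783808  40.        ]
(175, 94) [608.7216124  289.19385734  42.        ]
(319, 94) [592.55955566 116.93059896  42.        ]
gap ends [596.60948828 203.08250315  36.        ] [431.27511872 221.51464776  36.        ] [519.78825396 297.20761454  36.        ] [503.76013476 126.43588879  36.        ]
tcp check [491.40184329 201.28203376 187.        ]
```

Call:
step_arm:
  plan:
    - [[-59,32,60,0,-1],[-59,32,60,0,-1],[-59,32,100,0,-1],[-59,32,127,0,-1],[-59,32,137,0,-1],[-59,32,137,0,-1],[-59,32,137,0,-1],[-59,32,137,0,-1]]

```text
t: 2.73
eef_pos: [434.1, 173.7, 51.8]
tcp_rot: [-3.141, -0.001, -0.098]
ft_force: [-0.5, 0.5, -0.2]
opening: -0.0
grip_force: 0.0
```

Call:
step_arm:
  plan:
    - [[-1,-1,2,0,-1],[-1,-1,5,0,-1],[-1,-1,5,0,-1],[-1,-1,5,0,-1]]

```text
t: 3.07
eef_pos: [432.7, 175.3, 46.0]
tcp_rot: [-3.142, -0.0, -0.096]
ft_force: [-0.7, -0.5, 0.1]
opening: 0.004
grip_force: 0.0
```

Call:
step_arm:
  plan:
    - [[0,0,1,0,-1],[0,0,1,0,-1],[0,0,1,0,-1]]

```text
t: 3.32
eef_pos: [432.6, 175.3, 44.8]
tcp_rot: [3.141, 0.0, -0.097]
ft_force: [-0.4, 0.4, -0.8]
opening: 0.004
grip_force: 0.0
```

Call:
step_arm:
  plan:
    - [[0,0,1,0,-1],[0,0,1,0,-1],[0,0,1,0,-1]]

```text
t: 3.57
eef_pos: [432.6, 175.2, 43.7]
tcp_rot: [3.141, 0.0, -0.097]
ft_force: [1.0, -0.7, -0.7]
opening: 0.006
grip_force: 0.0
```

Call:
step_arm:
  plan:
    - [[0,0,0.7,0,-1],[0,0,0.7,0,-1],[0,0,0.7,0,-1]]

```text
t: 3.82
eef_pos: [432.6, 175.2, 43.0]
tcp_rot: [3.141, 0.0, -0.097]
ft_force: [-0.1, 0.6, 0.2]
opening: 0.003
grip_force: 0.0
```

Call:
step_arm:
  plan:
    - [[0,0,0.7,0,-1],[0,0,0.7,0,-1],[0,0,0.7,0,-1]]

```text
t: 4.07
eef_pos: [432.6, 175.2, 42.4]
tcp_rot: [3.141, 0.0, -0.097]
ft_force: [0.2, 1.0, 0.2]
opening: 0.005
grip_force: 0.0
```

Call:
step_arm:
  plan:
    - [[0,0,0.7,0,-1],[0,0,0.7,0,-1],[0,0,0.7,0,-1]]

```text
t: 4.32
eef_pos: [432.6, 175.2, 41.7]
tcp_rot: [3.141, 0.0, -0.097]
ft_force: [-0.0, -0.3, -0.6]
opening: 0.005
grip_force: 0.0
```

Call:
step_arm:
  plan:
    - [[0,0,0.7,0,-1],[0,0,0.7,0,-1],[0,0,0.7,0,-1]]

```text
t: 4.57
eef_pos: [432.6, 175.2, 40.9]
tcp_rot: [3.141, 0.0, -0.097]
ft_force: [-0.4, -0.4, 0.1]
opening: 0.002
grip_force: 0.0
```

Call:
step_arm:
  plan:
    - [[0,0,0.6,0,-1],[0,0,0.6,0,-1],[0,0,0.6,0,-1]]

```text
t: 4.82
eef_pos: [432.6, 175.2, 40.4]
tcp_rot: [3.142, 0.0, -0.097]
ft_force: [0.6, 0.4, -1.1]
opening: 0.003
grip_force: 0.0
```

Call:
step_arm:
  plan:
    - [[0,0,0.5,0,-1],[0,0,0.5,0,-1],[0,0,0.5,0,-1]]

```text
t: 5.07
eef_pos: [432.6, 175.2, 39.9]
tcp_rot: [3.141, 0.0, -0.097]
ft_force: [-0.3, 0.3, -0.1]
opening: 0.007
grip_force: 0.0
```

Call:
step_arm:
  plan:
    - [[0,0,0.5,0,-1],[0,0,0.5,0,-1],[0,0,0.5,0,-1]]

```text
t: 5.32
eef_pos: [432.7, 175.2, 39.4]
tcp_rot: [3.141, -0.0, -0.097]
ft_force: [0.7, -0.6, 0.4]
opening: 0.006
grip_force: 0.0
```

Run:
```python
from h import *
a=env.read_camera("wrist");cv2.imwrite("pics/w2.png",a)
f=[]
for i in range(6): f.append(env.state()['ft_force']); env.read_camera("top")
print(np.mean(f,0))
```

```text
[ 0.23271914 -0.06866495 -0.00451242]
```

View pics/w2.png

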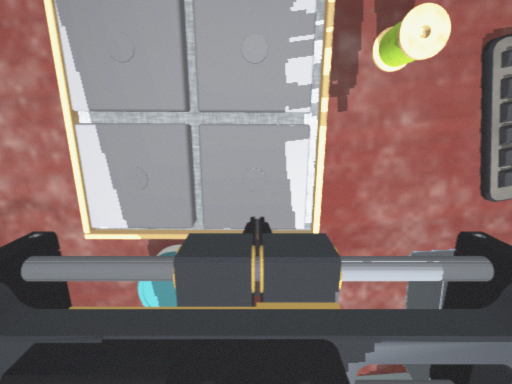

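The view shows the finger tip at (257,222), just inside the front edge of the near-right cover, whose cap is at (257,180). No force is felt yet, so I'll check the geometry.

Run:
```python
from h import *
s=env.state();p=s['eef_pos'];print(p,s['t'])
c=env.get_calibration("wrist");E=c['extrinsics'];K=c['K']
q=E[:3,:3]@p+E[:3,3];print("tcp px",K[0,0]*q[0]/-q[2]+K[0,2],K[1,1]*-q[1]/-q[2]+K[1,2])
def tr(w):
    d=w[:2]-[511,212];return np.array([.9952*d[0]-.0976*d[1],.0976*d[0]+.9952*d[1]]).round(1)
for u,v in((257,180),(138,178),(255,48),(122,47),(194,117),(257,229)):
    for z in(38,42): print((u,v),z,tr(ray("",u,v,z,c)))
print("tcp",tr(p))
```

```text
[432.65427568 175.25301656  39.39653249] 5.6667
tcp px 256.4449684801876 217.78658784005236
(257, 180) 38 [-44.7 -44.6]
(257, 180) 42 [-43.9 -44.6]
(138, 178) 38 [-43.3  45. ]
(138, 178) 42 [-42.5  43.1]
(255, 48) 38 [ 45.2 -43.1]
(255, 48) 42 [ 44.2 -43.2]
(122, 47) 38 [45.6 45.6]
(122, 47) 42 [44.6 43.8]
(194, 117) 38 [0.8 0.2]
(194, 117) 42 [ 0.7 -0.7]
(257, 229) 38 [-84.3 -44.7]
(257, 229) 42 [-82.7 -44.7]
tcp [-74.4 -44.2]
```

Call:
step_arm:
  plan:
    - [[0,0,0.5,0,-1],[0,0,0.5,0,-1],[0,0,0.5,0,-1]]

```text
t: 5.92
eef_pos: [432.6, 175.2, 38.9]
tcp_rot: [3.141, 0.0, -0.097]
ft_force: [1.2, -0.4, 0.4]
opening: 0.002
grip_force: 0.0
```

Call:
step_arm:
  plan:
    - [[0,0,0.5,0,-1],[0,0,0.5,0,-1],[0,0,0.5,0,-1]]

```text
t: 6.17
eef_pos: [432.6, 175.2, 38.4]
tcp_rot: [3.141, 0.0, -0.097]
ft_force: [-0.0, -0.2, 0.0]
opening: 0.003
grip_force: 0.0
```

Call:
step_arm:
  plan:
    - [[0,0,0.6,0,-1],[0,0,0.6,0,-1],[0,0,0.6,0,-1]]

```text
t: 6.42
eef_pos: [432.6, 175.2, 37.8]
tcp_rot: [3.141, 0.0, -0.097]
ft_force: [-0.1, 0.5, 0.3]
opening: 0.004
grip_force: 0.0
```

Call:
step_arm:
  plan:
    - [[0,0,0.5,0,-1],[0,0,0.5,0,-1],[0,0,0.5,0,-1]]

```text
t: 6.67
eef_pos: [432.6, 175.2, 37.3]
tcp_rot: [3.141, 0.0, -0.097]
ft_force: [1.0, 0.3, -0.1]
opening: 0.004
grip_force: 0.0
```

Run:
```python
from h import *
a=env.read_camera("wrist");b=env.read_camera("scene")
print(env.state()['ft_force'],env.state()['moment'])
x=cv2.resize(a[100:250,180:340],None,fx=3.5,fy=3.5,interpolation=cv2.INTER_CUBIC)
cv2.imwrite("pics/w3.png",x)
y=cv2.resize(b[160:290,170:330],None,fx=4,fy=4,interpolation=cv2.INTER_CUBIC);cv2.imwrite("pics/s3.png",y)
```

```text
[-0.52563975  0.31050251  0.81885658] [ 0.0500624   0.02942773 -0.00834808]
```

View pics/w3.png

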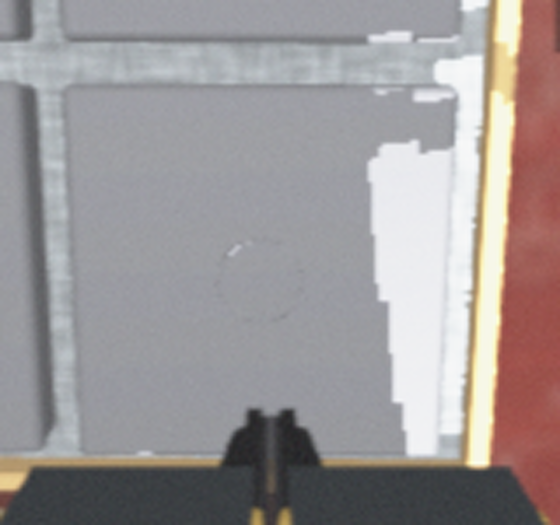

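View pics/s3.png

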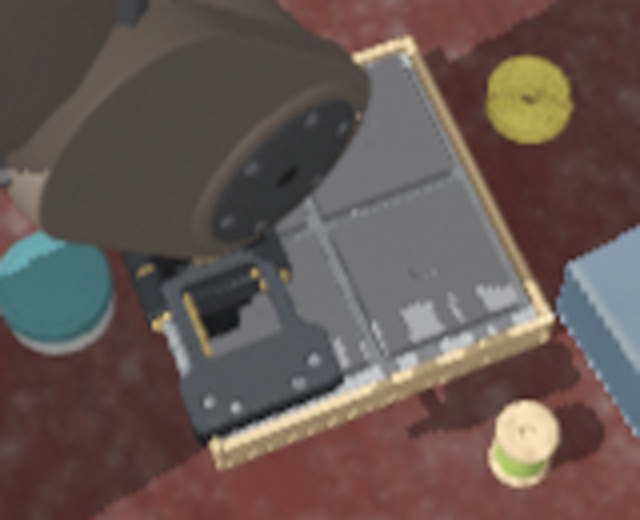

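The wrist crop shows the tip on the near-right cover and the scene crop shows the hand above it, but neither shows clearly whether it is tilted. I'll keep going down gently.

Call:
step_arm:
  plan:
    - [[0,0,0.5,0,-1],[0,0,0.5,0,-1],[0,0,0.5,0,-1]]

```text
t: 7.02
eef_pos: [432.6, 175.2, 36.8]
tcp_rot: [3.141, -0.0, -0.097]
ft_force: [0.4, 0.1, 0.7]
opening: 0.002
grip_force: 0.0
```

Call:
step_arm:
  plan:
    - [[0,0,0.5,0,-1],[0,0,0.5,0,-1],[0,0,0.5,0,-1]]

```text
t: 7.27
eef_pos: [432.6, 175.2, 36.3]
tcp_rot: [3.141, 0.0, -0.097]
ft_force: [0.3, -0.5, 0.7]
opening: 0.007
grip_force: 0.0
```

Call:
step_arm:
  plan:
    - [[0,0,0.5,0,-1],[0,0,0.5,0,-1],[0,0,0.5,0,-1]]

```text
t: 7.52
eef_pos: [432.6, 175.2, 35.8]
tcp_rot: [3.141, 0.0, -0.097]
ft_force: [-0.4, -0.8, -0.6]
opening: 0.001
grip_force: 0.0
```

Run:
```python
from h import *
f=[]
for i in range(10):
    s=env.state(); f.append(np.r_[s['ft_force'],s['moment']]); a=env.read_camera("wrist")
print(np.mean(f,0).round(3),np.std(f,0).round(3),s['eef_pos'])
c=env.get_calibration("wrist");np.savez("w4.npz",K=c["K"],extrinsics=c["extrinsics"]);cv2.imwrite("pics/w4.png",a)
```

```text
[ 0.239  0.044  0.03   0.046  0.041 -0.005] [0.519 0.661 0.528 0.029 0.031 0.038] [432.63228507 175.22809303  35.78660987]
```

Call:
step_arm:
  plan:
    - [[0,0,0.6,0,-1],[0,0,0.6,0,-1],[0,0,0.6,0,-1]]

```text
t: 8.27
eef_pos: [432.6, 175.3, 35.2]
tcp_rot: [3.141, 0.0, -0.097]
ft_force: [0.2, -0.8, 0.6]
opening: 0.004
grip_force: 0.0
```

Call:
step_arm:
  plan:
    - [[0,0,0.6,0,-1],[0,0,0.6,0,-1],[0,0,0.6,0,-1]]

```text
t: 8.52
eef_pos: [432.6, 175.2, 34.6]
tcp_rot: [3.141, 0.0, -0.097]
ft_force: [0.5, 0.4, 0.3]
opening: 0.004
grip_force: 0.0
```

Run:
```python
from h import *
a=env.read_camera("wrist");cv2.imwrite("pics/w5.png",a)
x=[cv2.resize(i[90:245,170:330],None,fx=2.4,fy=3.5,interpolation=cv2.INTER_CUBIC) for i in(cv2.imread("pics/w2.png"),a)]
cv2.imwrite("pics/w5c.png",np.hstack(x))
```

```text
(no output)
```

View pics/w5c.png

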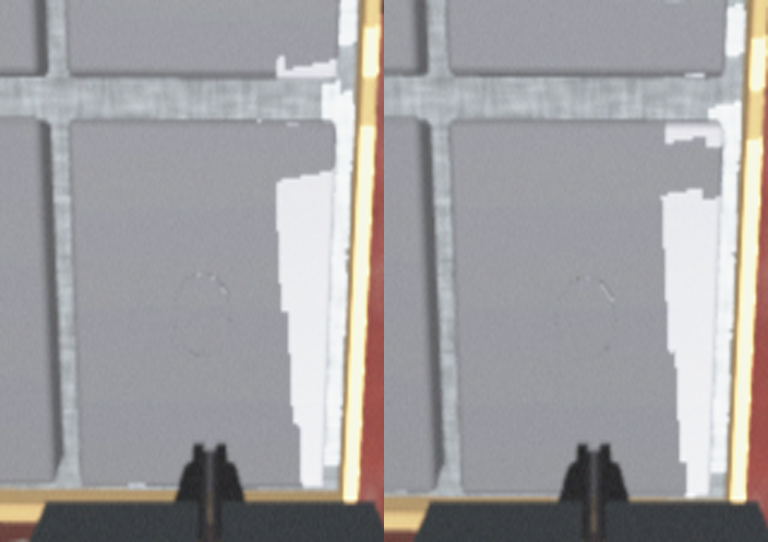

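The bright patch is sunlight and the dark area is the hand's shadow. The cover still looks level in both crops, so the tip seems not to have touched yet, and I'll keep going down.

Call:
step_arm:
  plan:
    - [[0,0,0.4,0,-1],[0,0,0.8,0,-1],[0,0,0.8,0,-1]]

```text
t: 8.82
eef_pos: [432.6, 175.2, 33.7]
tcp_rot: [3.141, 0.0, -0.097]
ft_force: [0.2, 0.6, 0.4]
opening: 0.004
grip_force: 0.0
```

Call:
step_arm:
  plan:
    - [[0,0,0.4,0,-1],[0,0,0.8,0,-1],[0,0,0.8,0,-1]]

```text
t: 9.07
eef_pos: [432.6, 175.2, 32.9]
tcp_rot: [3.141, 0.0, -0.097]
ft_force: [1.1, 0.0, 0.2]
opening: 0.002
grip_force: 0.0
```

Call:
step_arm:
  plan:
    - [[0,0,0.4,0,-1],[0,0,0.8,0,-1],[0,0,0.8,0,-1]]

```text
t: 9.32
eef_pos: [432.6, 175.2, 32.1]
tcp_rot: [3.141, 0.0, -0.097]
ft_force: [0.4, 0.8, -1.3]
opening: 0.006
grip_force: 0.0
```

Call:
step_arm:
  plan:
    - [[0,0,0.4,0,-1],[0,0,0.8,0,-1],[0,0,0.8,0,-1]]

```text
t: 9.57
eef_pos: [432.6, 175.2, 31.3]
tcp_rot: [3.141, -0.0, -0.097]
ft_force: [0.6, -0.4, -0.2]
opening: 0.001
grip_force: 0.0
```

Run:
```python
from h import *
s=env.state();p=s['eef_pos']
c=env.get_calibration("wrist");E=c['extrinsics'];K=c['K'];R=E[:3,:3];o=-R.T@E[:3,3]
X=np.array([.9952,-.0976,0]);Y=np.array([.0976,.9952,0])
print("cam in tool",(o-p)@X,(o-p)@Y,(o-p)[2],"K",K[0,0],"axis",-R[2])
for v in (214,217,220):
  d=R.T@np.array([(257-K[0,2])/K[0,0],-(v-K[1,2])/K[1,1],-1])
  for h in(0,5,10): k=(h-(o-p)@X)/(d@X); print(v,h,"tip z rel TCP",(o+k*d-p)[2].round(1))
a=env.read_camera("wrist");cv2.imwrite("pics/w6.png",a)
# edge rows of the covers across inner gap and front gap, near-left vs near-right
g=cv2.cvtColor(a,cv2.COLOR_BGR2GRAY).astype(float)
for u in(215,230,160,170):
    col=g[85:240,u-3:u+4].mean(1);d=np.diff(col);idx=np.argsort(-abs(d))[:8];print(u,sorted((int(i)+85,round(d[i])) for i in idx))
f=[]
for i in range(8): f.append(env.state()['ft_force']);env.read_camera("top")
print(np.mean(f,0))
```

```text
cam in tool 70.68044408727074 -0.34446589523922677 195.91307222554656 K 266.9514602067477 axis [-0.25522219  0.02494096 -0.9665607 ]
214 0 tip z rel TCP -9.0
214 5 tip z rel TCP 5.5
214 10 tip z rel TCP 20.0
217 0 tip z rel TCP -1.8
217 5 tip z rel TCP 12.2
217 10 tip z rel TCP 26.2
220 0 tip z rel TCP 4.9
220 5 tip z rel TCP 18.4
220 10 tip z rel TCP 32.0
215 [(108, -15), (109, -13), (111, 39), (122, -15), (123, -21), (231, -11), (232, -40), (233, -33)]
230 [(108, -14), (109, -13), (111, 46), (122, -14), (123, -17), (231, -19), (232, -36), (233, -29)]
160 [(108, -13), (109, -10), (110, 33), (111, 23), (122, -25), (231, 19), (237, 32), (238, 11)]
170 [(108, -13), (109, -11), (110, 23), (111, 26), (122, -22), (231, 16), (237, 31), (238, 11)]
[-0.18701753 -0.23563017 -0.1260293 ]
```

Call:
step_arm:
  plan:
    - [[0,0,0.5,0,-1],[0,0,1,0,-1],[0,0,1,0,-1]]

```text
t: 10.27
eef_pos: [432.6, 175.2, 30.3]
tcp_rot: [3.141, 0.0, -0.097]
ft_force: [-0.2, -0.2, -0.5]
opening: 0.006
grip_force: 0.0
```

Call:
step_arm:
  plan:
    - [[0,0,0.5,0,-1],[0,0,1,0,-1],[0,0,1,0,-1]]

```text
t: 10.52
eef_pos: [432.6, 175.2, 29.3]
tcp_rot: [3.141, 0.0, -0.097]
ft_force: [0.5, 0.7, -0.3]
opening: 0.006
grip_force: 0.0
```

Call:
step_arm:
  plan:
    - [[0,0,0.5,0,-1],[0,0,1,0,-1],[0,0,1,0,-1]]

```text
t: 10.77
eef_pos: [432.6, 175.2, 28.3]
tcp_rot: [3.141, 0.0, -0.097]
ft_force: [0.3, -0.1, -0.1]
opening: 0.003
grip_force: 0.0
```

Call:
step_arm:
  plan:
    - [[0,0,0.5,0,-1],[0,0,1,0,-1],[0,0,1,0,-1]]

```text
t: 11.02
eef_pos: [432.6, 175.2, 27.3]
tcp_rot: [3.141, 0.0, -0.097]
ft_force: [-0.6, -0.0, -0.5]
opening: 0.003
grip_force: 0.0
```

Run:
```python
from h import *
a=env.read_camera("wrist")
ims=[cv2.imread("pics/w1.png"),cv2.imread("pics/w2.png"),a]
x=[cv2.resize(i[196:250,215:300],None,fx=3,fy=8,interpolation=cv2.INTER_CUBIC) for i in ims]
cv2.imwrite("pics/w7c.png",np.hstack(x));cv2.imwrite("pics/w7.png",a)
```

```text
(no output)
```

View pics/w7c.png

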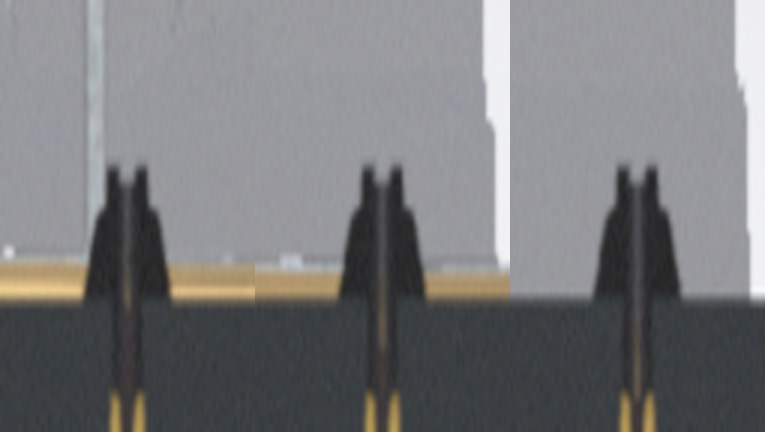

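The tip looks the same in all three crops while the cover grows behind it, so it is still above the cover. The real tip must sit higher than the reported TCP, so I'll keep going down in small steps.

Call:
step_arm:
  plan:
    - [[0,0,0.5,0,-1],[0,0,1,0,-1],[0,0,1,0,-1]]

```text
t: 11.32
eef_pos: [432.6, 175.2, 26.3]
tcp_rot: [3.141, 0.0, -0.097]
ft_force: [0.2, 0.0, 0.4]
opening: 0.005
grip_force: 0.0
```

Call:
step_arm:
  plan:
    - [[0,0,0.5,0,-1],[0,0,1,0,-1],[0,0,1,0,-1]]

```text
t: 11.57
eef_pos: [432.6, 175.2, 25.3]
tcp_rot: [3.141, 0.0, -0.097]
ft_force: [0.3, 0.6, -0.0]
opening: 0.003
grip_force: 0.0
```

Call:
step_arm:
  plan:
    - [[0,0,0.5,0,-1],[0,0,1,0,-1],[0,0,1,0,-1]]

```text
t: 11.82
eef_pos: [432.6, 175.2, 24.3]
tcp_rot: [3.141, 0.0, -0.097]
ft_force: [-0.1, 0.0, 0.3]
opening: 0.007
grip_force: 0.0
```

Call:
step_arm:
  plan:
    - [[0,0,0.5,0,-1],[0,0,1,0,-1],[0,0,1,0,-1]]

```text
t: 12.07
eef_pos: [432.6, 175.2, 23.3]
tcp_rot: [3.141, 0.0, -0.097]
ft_force: [-0.8, 0.2, -0.6]
opening: 0.004
grip_force: 0.0
```

Call:
step_arm:
  plan:
    - [[0,0,0.5,0,-1],[0,0,1,0,-1],[0,0,1,0,-1]]

```text
t: 12.32
eef_pos: [432.6, 175.2, 22.3]
tcp_rot: [3.141, 0.0, -0.097]
ft_force: [-0.8, 0.4, -0.9]
opening: 0.007
grip_force: 0.0
```

Call:
step_arm:
  plan:
    - [[0,0,0.5,0,-1],[0,0,1,0,-1],[0,0,1,0,-1]]

```text
t: 12.57
eef_pos: [432.6, 175.2, 21.3]
tcp_rot: [3.141, 0.0, -0.097]
ft_force: [0.4, -0.5, -0.8]
opening: 0.007
grip_force: 0.0
```

Run:
```python
from h import *
a=env.read_camera("wrist");cv2.imwrite("pics/w8.png",a)
s=env.state();print(s['eef_pos'],env.tcp_to_grasp)
c=env.get_calibration("wrist")
def tr(w):
    d=w[:2]-[511,212];return np.array([.9952*d[0]-.0976*d[1],.0976*d[0]+.9952*d[1]]).round(1)
g=cv2.cvtColor(a,cv2.COLOR_BGR2GRAY).astype(float)
for v in(60,140,200):
    r=g[v-3:v+4].mean(0);d=r[2:]-r[:-2];idx=[i for i in range(1,509) if abs(d[i])>12 and abs(d[i])==abs(d[max(0,i-3):i+4]).max()]
    print(v,[(i+1,round(d[i]),tr(ray("",i+1,v,42,c)).tolist(),tr(ray("",i+1,v,30,c)).tolist()) for i in idx if 60<i<350])
x=cv2.resize(a,(768,576));cv2.imwrite("pics/w8v.png",x)
```

```text
[432.60158448 175.23062136  21.34329241] 18.8
60 [(174, -27, [33.1, 5.2], [35.6, 8.7]), (181, 54, [33.1, 1.0], [35.6, 4.2]), (189, -26, [33.1, -3.7], [35.6, -1.0]), (297, 23, [33.2, -68.5], [35.7, -70.1]), (319, 79, [33.2, -81.6], [35.8, -84.2]), (326, -87, [33.2, -85.8], [35.8, -88.7]), (337, -98, [33.2, -92.4], [35.8, -95.7])]
140 [(79, -56, [-14.1, 70.2], [-14.8, 78.0]), (180, -28, [-14.0, 5.1], [-14.7, 8.4]), (185, 57, [-13.9, 1.8], [-14.6, 5.0]), (192, -26, [-13.9, -2.7], [-14.6, 0.2]), (290, 67, [-13.8, -65.8], [-14.5, -67.3]), (315, 30, [-13.8, -81.9], [-14.5, -84.5]), (321, -84, [-13.8, -85.8], [-14.5, -88.6]), (325, 57, [-13.8, -88.4], [-14.5, -91.4]), (331, -84, [-13.8, -92.2], [-14.5, -95.5])]
200 [(68, -62, [-54.3, 84.5], [-57.8, 93.3]), (101, -54, [-54.3, 61.9], [-57.7, 69.2]), (184, -29, [-54.2, 5.2], [-57.6, 8.6]), (189, 59, [-54.2, 1.8], [-57.6, 5.0]), (196, -29, [-54.2, -3.0], [-57.6, -0.1]), (291, 74, [-54.1, -67.9], [-57.5, -69.4]), (312, 16, [-54.0, -82.2], [-57.5, -84.8]), (320, 95, [-54.0, -87.7], [-57.5, -90.6]), (327, -121, [-54.0, -92.4], [-57.5, -95.7])]
```

View pics/w8v.png

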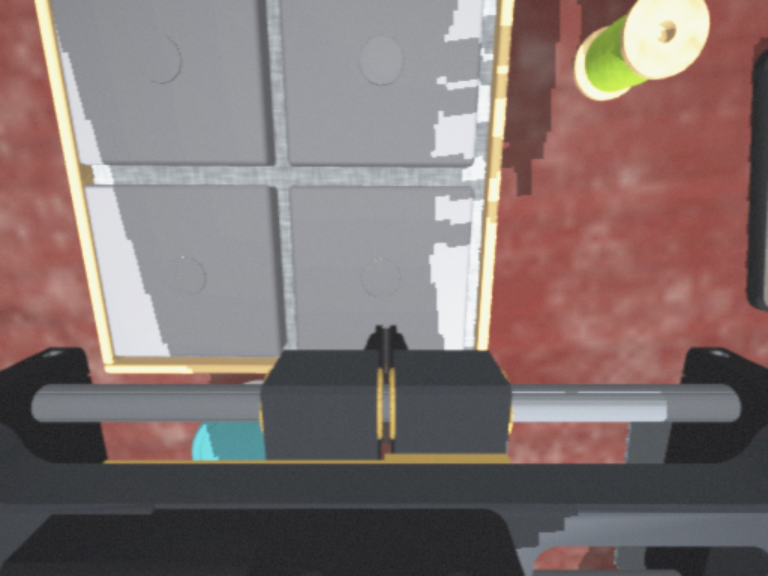

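The view shows the covers level, with caps at about (381,277) near-right, (187,275) near-left and (381,60) far-right in the enlarged picture, and the finger tip at (387,327) unobstructed. The cover width agrees with the reported height, so the real tip lies about 25 mm behind the TCP and contact should come at a reported z of 15 to 19.

Call:
step_arm:
  plan:
    - [[0,0,0.5,0,-1],[0,0,1,0,-1],[0,0,1,0,-1]]

```text
t: 12.87
eef_pos: [432.6, 175.2, 20.3]
tcp_rot: [3.141, 0.0, -0.097]
ft_force: [-0.3, 1.1, 0.3]
opening: 0.004
grip_force: 0.0
```

Call:
step_arm:
  plan:
    - [[0,0,0.4,0,-1],[0,0,0.8,0,-1],[0,0,0.8,0,-1]]

```text
t: 13.12
eef_pos: [432.6, 175.2, 19.5]
tcp_rot: [3.141, 0.0, -0.097]
ft_force: [0.6, 0.1, 0.3]
opening: 0.004
grip_force: 0.0
```

Call:
step_arm:
  plan:
    - [[0,0,0.4,0,-1],[0,0,0.8,0,-1],[0,0,0.8,0,-1]]

```text
t: 13.37
eef_pos: [432.7, 175.2, 18.7]
tcp_rot: [3.141, 0.0, -0.097]
ft_force: [0.5, -0.0, 0.1]
opening: 0.007
grip_force: 0.0
```

Call:
step_arm:
  plan:
    - [[0,0,0.4,0,-1],[0,0,0.8,0,-1],[0,0,0.8,0,-1]]

```text
t: 13.62
eef_pos: [432.6, 175.2, 17.9]
tcp_rot: [3.141, 0.0, -0.097]
ft_force: [0.6, 0.4, 0.1]
opening: 0.003
grip_force: 0.0
```

Call:
step_arm:
  plan:
    - [[0,0,0.4,0,-1],[0,0,0.8,0,-1],[0,0,0.8,0,-1]]

```text
t: 13.87
eef_pos: [432.6, 175.2, 17.1]
tcp_rot: [3.141, 0.0, -0.097]
ft_force: [-0.0, 0.9, -0.4]
opening: 0.005
grip_force: 0.0
```

Call:
step_arm:
  plan:
    - [[0,0,0.4,0,-1],[0,0,0.8,0,-1],[0,0,0.8,0,-1]]

```text
t: 14.12
eef_pos: [432.6, 175.2, 16.3]
tcp_rot: [3.141, 0.0, -0.097]
ft_force: [0.1, 0.2, -0.7]
opening: 0.002
grip_force: 0.0
```

Call:
step_arm:
  plan:
    - [[0,0,0.4,0,-1],[0,0,0.8,0,-1],[0,0,0.8,0,-1]]

```text
t: 14.37
eef_pos: [432.6, 175.2, 15.5]
tcp_rot: [3.141, 0.0, -0.097]
ft_force: [0.1, -0.4, 0.1]
opening: 0.004
grip_force: 0.0
```

Call:
step_arm:
  plan:
    - [[0,0,0.4,0,-1],[0,0,0.8,0,-1],[0,0,0.8,0,-1]]

```text
t: 14.62
eef_pos: [432.7, 175.2, 15.3]
tcp_rot: [-3.142, -0.0, -0.097]
ft_force: [-1.7, -1.4, 9.3]
opening: 0.005
grip_force: 4.7
```

Contact came at a reported z of 15.4, with force rising to 9 N within 0.6 mm and no give. The near-right cover is firm, so I'll go on to the near-left one.

Call:
step_arm:
  plan:
    - [[0,0,-12,0,-1],[0,-40,-12,0,-1],[0,-80,-12,0,-1],[0,-88,-12,0,-1],[0,-88,-10,0,-1],[0,-88,-6,0,-1],[0,-88,-6,0,-1],[0,-88,-6,0,-1]]

```text
t: 15.28
eef_pos: [440.8, 261.7, 20.4]
tcp_rot: [3.141, 0.001, -0.098]
ft_force: [-0.9, -0.8, 0.4]
opening: 0.005
grip_force: 0.0
```

Call:
step_arm:
  plan:
    - [[0,0,0.5,0,-1],[0,0,1,0,-1],[0,0,1,0,-1]]

```text
t: 15.53
eef_pos: [441.2, 262.4, 19.8]
tcp_rot: [3.141, 0.0, -0.097]
ft_force: [-1.0, 0.7, 0.6]
opening: 0.006
grip_force: 0.0
```

Call:
step_arm:
  plan:
    - [[0,0,0.4,0,-1],[0,0,0.8,0,-1],[0,0,0.8,0,-1]]

```text
t: 15.78
eef_pos: [441.1, 262.8, 19.0]
tcp_rot: [3.142, -0.0, -0.097]
ft_force: [0.3, 0.1, 0.7]
opening: 0.004
grip_force: 0.0
```

Call:
step_arm:
  plan:
    - [[0,0,0.4,0,-1],[0,0,0.8,0,-1],[0,0,0.8,0,-1]]

```text
t: 16.03
eef_pos: [441.1, 262.8, 18.1]
tcp_rot: [3.141, 0.0, -0.097]
ft_force: [0.0, 0.1, -0.6]
opening: 0.009
grip_force: 0.0
```

Call:
step_arm:
  plan:
    - [[0,0,0.4,0,-1],[0,0,0.7,0,-1],[0,0,0.7,0,-1]]

```text
t: 16.28
eef_pos: [441.1, 262.8, 17.4]
tcp_rot: [3.141, 0.0, -0.097]
ft_force: [-0.4, -0.7, 0.3]
opening: 0.005
grip_force: 0.0
```

Call:
step_arm:
  plan:
    - [[0,0,0.4,0,-1],[0,0,0.7,0,-1],[0,0,0.7,0,-1]]

```text
t: 16.53
eef_pos: [441.1, 262.8, 16.7]
tcp_rot: [3.141, 0.0, -0.097]
ft_force: [0.9, -0.6, 0.0]
opening: 0.006
grip_force: 0.0
```

Call:
step_arm:
  plan:
    - [[0,0,0.4,0,-1],[0,0,0.7,0,-1],[0,0,0.7,0,-1]]

```text
t: 16.78
eef_pos: [441.1, 262.8, 16.0]
tcp_rot: [3.141, 0.0, -0.097]
ft_force: [-1.1, -0.2, 0.3]
opening: 0.002
grip_force: 0.0
```

Call:
step_arm:
  plan:
    - [[0,0,0.4,0,-1],[0,0,0.6,0,-1],[0,0,0.6,0,-1]]

```text
t: 17.03
eef_pos: [441.1, 262.8, 15.4]
tcp_rot: [3.141, 0.0, -0.097]
ft_force: [0.1, -0.5, -0.3]
opening: 0.005
grip_force: 0.0
```

Call:
step_arm:
  plan:
    - [[0,0,0.4,0,-1],[0,0,0.6,0,-1],[0,0,0.6,0,-1]]

```text
t: 17.28
eef_pos: [441.1, 262.8, 14.8]
tcp_rot: [3.141, 0.0, -0.097]
ft_force: [0.2, 0.0, 0.2]
opening: 0.007
grip_force: 0.0
```

Call:
step_arm:
  plan:
    - [[0,0,0.4,0,-1],[0,0,0.6,0,-1],[0,0,0.6,0,-1]]

```text
t: 17.53
eef_pos: [441.1, 262.8, 14.3]
tcp_rot: [3.141, 0.0, -0.097]
ft_force: [-0.1, 0.0, 1.2]
opening: 0.009
grip_force: 0.1
```

Call:
step_arm:
  plan:
    - [[0,0,0.4,0,-1],[0,0,0.4,0,-1],[0,0,0.4,0,-1]]

```text
t: 17.78
eef_pos: [441.1, 262.8, 13.9]
tcp_rot: [3.141, -0.0, -0.097]
ft_force: [-0.2, -0.0, 0.2]
opening: 0.004
grip_force: 0.2
```

Call:
step_arm:
  plan:
    - [[0,0,0.4,0,-1],[0,0,0.4,0,-1],[0,0,0.4,0,-1]]

```text
t: 18.03
eef_pos: [441.1, 262.8, 13.5]
tcp_rot: [3.141, 0.0, -0.097]
ft_force: [0.4, -0.5, 0.4]
opening: 0.007
grip_force: 0.3
```

Call:
step_arm:
  plan:
    - [[0,0,0.4,0,-1],[0,0,0.6,0,-1],[0,0,0.6,0,-1]]

```text
t: 18.28
eef_pos: [441.1, 262.8, 12.8]
tcp_rot: [3.141, 0.0, -0.097]
ft_force: [-1.0, 0.2, 0.0]
opening: 0.004
grip_force: 0.4
```

Call:
step_arm:
  plan:
    - [[0,0,0.4,0,-1],[0,0,0.6,0,-1],[0,0,0.6,0,-1]]

```text
t: 18.53
eef_pos: [441.1, 262.8, 12.2]
tcp_rot: [3.141, 0.0, -0.097]
ft_force: [-0.7, -0.1, 1.6]
opening: 0.004
grip_force: 0.6
```

The force stays tiny while the edge yields more than 2 mm, so this cover rocks. I'll tip it a little further to be sure.

Call:
step_arm:
  plan:
    - [[0,0,0.5,0,-1],[0,0,0.5,0,-1],[0,0,0.5,0,-1]]

```text
t: 18.78
eef_pos: [441.1, 262.9, 11.8]
tcp_rot: [3.142, 0.0, -0.097]
ft_force: [-0.9, 0.5, 1.8]
opening: 0.006
grip_force: 0.9
```

Call:
step_arm:
  plan:
    - [[0,0,0.4,0,-1],[0,0,0.4,0,-1],[0,0,0.4,0,-1]]

```text
t: 19.03
eef_pos: [441.1, 262.9, 11.5]
tcp_rot: [3.142, -0.0, -0.097]
ft_force: [-2.5, 0.2, 4.2]
opening: 0.005
grip_force: 2.5
```

The edge stopped about 3 mm lower, at 4 N, so this is the loose cover. I'll lift and move over its middle.

Call:
step_arm:
  plan:
    - [[0,0,-11,0,-1],[0,0,-11,0,-1],[30.5,0,-11,0,-1],[30.5,0,-11,0,-1],[30.5,0,-11,0,-1],[30.5,0,-8,0,-1],[30.5,0,-5,0,-1],[30.5,0,-5,0,-1]]

```text
t: 19.7
eef_pos: [470.6, 259.8, 15.6]
tcp_rot: [3.141, 0.001, -0.096]
ft_force: [-0.4, 0.4, 0.5]
opening: 0.008
grip_force: 0.0
```

Call:
step_arm:
  plan:
    - [[0,0,0.5,0,-1],[0,0,1,0,-1],[0,0,1.5,0,-1],[0,0,1.8,0,-1],[0,0,1.8,0,-1],[0,0,1.8,0,-1]]

```text
t: 20.2
eef_pos: [471.5, 259.9, 14.7]
tcp_rot: [3.142, -0.0, -0.097]
ft_force: [0.6, 0.5, 0.3]
opening: 0.007
grip_force: 0.0
```

Call:
step_arm:
  plan:
    - [[0,0,0.3,0,-1],[0,0,0.6,0,-1],[0,0,0.9,0,-1],[0,0,1,0,-1],[0,0,1,0,-1]]

```text
t: 20.62
eef_pos: [471.6, 259.9, 14.2]
tcp_rot: [-3.141, -0.0, -0.097]
ft_force: [-1.4, -1.0, 8.5]
opening: 0.005
grip_force: 4.3
```

Call:
step_arm:
  plan:
    - [[0,0,0.3,0,-1],[0,0,0.6,0,-1],[0,0,0.9,0,-1],[0,0,1,0,-1],[0,0,1,0,-1]]

```text
t: 21.03
eef_pos: [471.6, 259.9, 13.2]
tcp_rot: [-3.141, -0.0, -0.097]
ft_force: [-2.6, -1.0, 8.8]
opening: 0.006
grip_force: 4.5
```

It is sliding down at about 9–10 N. It started at 14.3, so the end stop should be near 10.3.

Call:
step_arm:
  plan:
    - [[0,0,0.3,0,-1],[0,0,0.6,0,-1],[0,0,0.9,0,-1],[0,0,1.2,0,-1],[0,0,1.5,0,-1],[0,0,1.8,0,-1],[0,0,1.8,0,-1]]

```text
t: 21.62
eef_pos: [471.6, 259.9, 11.4]
tcp_rot: [-3.141, -0.001, -0.097]
ft_force: [-2.3, -1.1, 9.6]
opening: 0.005
grip_force: 4.4
```

Call:
step_arm:
  plan:
    - [[0,0,0.3,0,-1],[0,0,0.6,0,-1],[0,0,0.9,0,-1],[0,0,0.9,0,-1],[0,0,0.9,0,-1]]

```text
t: 22.03
eef_pos: [471.5, 259.9, 10.5]
tcp_rot: [-3.141, -0.0, -0.097]
ft_force: [-1.7, -1.3, 9.7]
opening: 0.005
grip_force: 4.5
```

Call:
step_arm:
  plan:
    - [[0,0,0.3,0,-1],[0,0,0.5,0,-1],[0,0,0.5,0,-1],[0,0,0.5,0,-1]]

```text
t: 22.37
eef_pos: [471.6, 259.9, 10.3]
tcp_rot: [-3.141, -0.001, -0.097]
ft_force: [-2.9, -0.8, 12.9]
opening: 0.005
grip_force: 6.3
```

Call:
step_arm:
  plan:
    - [[0,0,0.3,0,-1],[0,0,0.3,0,-1],[0,0,0.3,0,-1],[0,0,0.3,0,-1]]

```text
t: 22.7
eef_pos: [471.6, 259.9, 10.2]
tcp_rot: [-3.141, -0.001, -0.097]
ft_force: [-3.6, -2.5, 15.4]
opening: 0.006
grip_force: 7.7
```

The cover went down 4.1 mm and is now hard on its stop at 15 N. I'll take the hand away.

Call:
step_arm:
  plan:
    - [[0,0,-3,0,-1],[0,0,-15,0,-1],[0,0,-50,0,-1],[0,0,-90,0,-1],[0,0,-130,0,-1],[0,0,-150,0,-1],[0,0,-150,0,-1],[0,0,-150,0,-1]]

```text
t: 23.37
eef_pos: [471.7, 260.0, 159.9]
tcp_rot: [-3.141, -0.002, -0.097]
ft_force: [0.3, 0.8, -0.4]
opening: 0.007
grip_force: 0.0
```

Run:
```python
from h import *
s=env.state();print(s['t'],s['eef_pos'],s['ft_force'])
a=env.read_camera("wrist");cv2.imwrite("pics/end.png",a)
```

```text
23.3667 [471.72054116 260.02891426 159.94896823] [ 0.33278098  0.83285021 -0.40027769]
```

View pics/end.png

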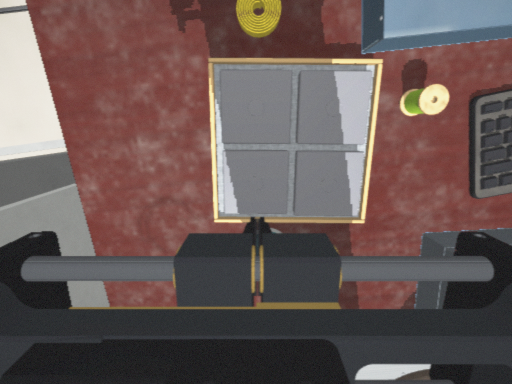

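The final view shows all four covers lying flat in the tray, the near-left one at about (255,183). The spool at (425,100) and the measure at (259,12) are undisturbed, and the hand is clear.

```bash
python3 -c "
from cell import env
print(env.job_done())"
```

```text
the job is handed in; nothing more can be done
None
```

The near-left cover was the loose one: it tipped under a light edge press, went down about 4 mm when pressed in its middle and stopped hard at 15 N; I then withdrew the hand and handed the job in, without re-pressing its edge to check that it no longer rocks.

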